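Set out two lemons and bring the peeler over one

ROBOT

A 6-joint arm with a two-finger parallel gripper is mounted at the origin on a cart in front of the work surface, level with it; the furniture and walls round the work are solid. World frame = base frame: x ahead of the robot, y to its left, z up, the work surface at z = 0. Lengths are in m, angles in rad, forces in N, time in s.
With the tool pointing down it reaches from about 0.375 to 0.975 m from the base axis. Payload 3.8 kg.
Tool frame: the origin (TCP) lies midway between the tips of the shut fingers; the grasp point (between the pads) lies 19 mm behind it; z points along the fingers, y is the line along which they close (so a half turn about z gives the same grasp; the last joint's range is limited). The gripper opens to 85 mm and grips with 20 to 120 N. Pads are 22 mm wide; open, the fingers measure 114 mm over their backs; the gripper's body (76 mm by 85 mm) begins 54 mm behind the grasp point. The pads swing forward as they close: fully open they stand 13 mm farther back than shut.
Start: joints at [1.099, 0.264, 1.604, -0, 1.274, -0.037], TCP at [0.284, 0.612, 0.231] pointing down, gripper open.
Joint ranges: [-2.63, 2.63], [-0.94, 2.18], [0.31, 2.57], [-1.31, 4.45], [0, 2.66], [-2.55, 2.55]. Speed limits (rad/s): [2.57, 2.57, 3.14, 3.14, 3.14, 3.14].

INTERFACE

Orientations are given as a rotation vector (axis times angle).
In Python, from workcell import bot, cams gives the robot as it stands.
- The arm moves only by the tool play_rows, never from a script. Its argument "rows" is a list of rows, each a list of 2 entries, a list of its own where there are three numbers: the shift along the tool's x, y, z scaled (see below), then the turn, a rotation vector about the tool's x, y, z scaled (see below). A call has 1 to 20 rows; each row is the pose to reach, as a shift and turn from the pose commanded when the call began, along the tool's axes at that moment; what a row does not reach only later rows make up. The controller multiplies each number of a shift by 250 mm and each number of a turn by 45 degrees. A row lasts 1/12 s, in which the tool goes at most 41.7 mm and 7.16 degrees, less where a joint would pass 70% of its speed; a pose out of reach is approached as far as the arm can. A call with a number of a shift or a turn outside -1 to 1 is refused whole. A call with a gripper value outside its range is refused whole. "claw" is the opening, from -1 (shut) to 1 (fully open), set as the call begins (left out, the last holds). The fingers move at their own pace and stop on an object; "newtons" is the grip in N (left out, the last holds). Time passes only in rows, so rows that repeat a pose let the fingers close. It gives the time, the measured TCP pose, the force, the opening and the grip force at its end, in the units of the state.
- bot.read_state(): the state, without advancing time (a new reading comes with each control period).
- cams.read_camera(name): name is "scene" or "top"; returns a dict with "image" (400x640x3 uint8, red, green, blue), "K" (3x3 intrinsics, pixels), "k1" (the pictures are not rectified: a ray, as slopes to the right and down, at radius r is drawn at 1 + k1 r^2 times it, then the intrinsics apply), "T" (4x4, takes a point from camera to world coordinates). Camera axes: x right, y down, z forward; pixel columns grow to the right and rows downward; lengths in m; the calibration is good to about 2 mm. A picture is of the moment at which its call begins. There is no depth.
- bot.finish_job(): hands the job in; it is judged then, once.
The state is a dict: "time": time; "q": joint angles; "joint_vel": joint speeds; "joint_torque": joint torques, N m; "tool_pos": TCP position; "tcp_rot": TCP orientation; "wrist_force": force on the tool from outside, world axes, zero at the start; "torque": the same for the moment, N m; "width": opening from 0.0 (shut) to 1.0 (fully open); "grip_force": force on a finger pad.
Only numpy, scipy, OpenCV 4.12 (cv2) and the standard library are available. Lean on these libraries where they do the work, as an engineer would, in place of code of your own. Each camera call takes 0.05 s, during which the arm holds its last target. There are 200 camera calls.

TASK

Get the lemons ready for peeling: set the two lemons lying nearest the robot into the two round recesses of the wooden board, one in each, and let go of them, then draw the red peeler that stands in the wooden block out of it and lean it over to a slant of at least 45 degrees from upright (up to level), with the blade end not above the handle end. Finish while still holding the peeler raised like this, still, with its blade directly above the middle of either lemon, clear of it by a few centimetres and touching nothing but your fingers. Leave the nearby garlic, tin and spice jar where they stand.

Things in the scene. Friction and masses are not known exactly. Their poses are not given: they have to be found in the camera images.
- board: light wooden board fixed on the worktop, 120 (x) by 250 (y) mm, 20 mm high, origin at the centre of its underside, z up. Its top has two round recesses, 84 mm across and 10 mm deep, at y = +62 and -62 mm
- board_hole0 (a point): centre of the mouth of the recess at the board's +y end, level with the board's top (20 mm above the worktop)
- board_hole1 (a point): centre of the mouth of the recess at the board's -y end, level with the board's top
- holder: dark wooden block with two thin steel bands, fixed upright on the worktop, 56 x 56 mm, 105 mm high, origin at the centre of its underside, z up. A bore of 22 (x) by 29 (y) mm, open at the top and 95 mm deep, holds the peeler
- holder_mouth (a point): centre of the bore's mouth at the top of the block
- peeler: peeler, 170 mm long, 80 g: red handle (105 mm, 24 wide, 17 thick), narrow blade (65 mm, 14 wide, 6 thick). x runs from the handle end (-85 mm) to the blade tip (+85), y across, z through the thickness (handle 0 to 17 mm, blade 0 to 6); origin at mid-length, z = 0. Stands loosely in the block, blade (x) down; 75 mm of handle stick out, top 180 mm up. Rises 95 mm to come clear
- peeler_grip (a point): middle of the exposed handle, 30 mm from the handle's end (peeler frame -55, 0, 8.5 mm)
- peeler_blade (a point): middle of the blade, 105 mm from peeler_grip towards the tip (peeler frame 50, 0, 3 mm)
- peeler_tip (a point): tip of the blade (peeler frame 85, 0, 3 mm)
- lemon1: yellow lemon, 76 (along its x axis) x 56 x 55 mm, 110 g, lying on the worktop, origin at its underside (z up at the start); grasp across the 56 mm width (its y axis). Either lemon may go in either recess, facing any way
- lemon1_center (a point): middle of this lemon, 27.5 mm above its underside
- lemon2: yellow lemon, 76 (along its x axis) x 56 x 55 mm, 110 g, lying on the worktop, origin at its underside (z up at the start); grasp across the 56 mm width (its y axis). Either lemon may go in either recess, facing any way
- lemon2_center (a point): middle of this lemon, 27.5 mm above its underside
- garlic: white garlic bulb, 53 mm across and 53 mm high, origin at its underside; a bystander to leave alone
- tin: short round tin, 75 mm across, 58 mm high, origin at its underside; a bystander to leave alone
- spice: spice jar with a yellow cap, 44 mm across, 106 mm high, origin at its underside; a bystander to leave alone
Not all that is in view belongs to the job. What is shaped like the lemon2 but orange or purple is not meant.

How it is judged:
By the outcome, as a careful person would: the job done as asked, in the order asked, and still so for the second after the job is handed in, while the arm keeps its last pose, push and grip.
It also fails if it takes over 72 s, if anything falls off the work surface, if the arm or the gripper's body presses on something with over 40 N, if the wrist force passes 120 N, or if a joint passes its speed limit or range.

## Working session

There is one attempt and no reset: what is moved stays moved. The work goes in short steps, Python scripts to look and compute and a tool call to move; the robot and the scene stay as the last step left them, time stands still between calls to the robot, and variables do not carry over. Pictures are saved under pics/ and viewed, at most 10 in all, crops included, and the job is handed in when it is done.

Besides the shell and the picture viewer there is one more tool, called as name(argument=value, ...), one argument or row to a line, values as JSON. play_rows: Moves the arm, as the interface text tells. Its arguments: {"type":"object","properties":{"rows":{"type":"array","items":{"type":"array"}},"claw":{"type":"number"},"newtons":{"type":"number"}},"required":["rows"]}

```bash
mkdir -p pics; cat > h.py <<'E'
import numpy as np, cv2
from workcell import bot, cams
from scipy.spatial.transform import Rotation as R
def ray(c,u,v):
    K=c["K"];p=np.array([(u-K[0,2])/K[0,0],(v-K[1,2])/K[1,1]]);s=p.copy()
    for _ in range(30): s=p/(1+c["k1"]*(s@s))
    T=c["T"];return T[:3,3],T[:3,:3]@np.array([s[0],s[1],1])
def onz(c,u,v,z):
    o,d=ray(c,u,v);return o+d*(z-o[2])/d[2]
def proj(c,P):
    T=c["T"];q=T[:3,:3].T@(np.array(P)-T[:3,3]);s=q[:2]/q[2];s=s*(1+c["k1"]*(s@s))
    return c["K"][:2,:2].diagonal()*s+c["K"][:2,2]
def tri(c1,p1,c2,p2):
    o1,d1=ray(c1,*p1);o2,d2=ray(c2,*p2);d1/=np.linalg.norm(d1);d2/=np.linalg.norm(d2)
    t=np.linalg.lstsq(np.c_[d1,-d2],o2-o1,rcond=None)[0];a=o1+d1*t[0];b=o2+d2*t[1]
    return (a+b)/2,np.linalg.norm(a-b)
def cam(n): 
    return cams.read_camera(n)
def save(c,f,box=None,s=1):
    im=c["image"][:,:,::-1]
    if box: im=im[box[1]:box[3],box[0]:box[2]]
    cv2.imwrite("pics/"+f,cv2.resize(im,None,fx=s,fy=s,interpolation=cv2.INTER_CUBIC))
def blobs(c,lo,hi,mn=60):
    h=cv2.cvtColor(c["image"],cv2.COLOR_RGB2HSV);m=cv2.inRange(h,lo,hi)
    n,l,st,ce=cv2.connectedComponentsWithStats(m)
    return [(st[i].tolist(),ce[i].round(1).tolist(),l==i) for i in range(1,n) if st[i][4]>=mn]
E
python3 - <<'E'
from h import *
s=bot.read_state();print({k:np.round(v,3).tolist() for k,v in s.items()})
for n in("scene","top"):
    c=cam(n);save(c,n+"0.png",s=1.25);print(n,c["T"].round(3).tolist(),c["K"].round(1).tolist(),c["k1"])
    for b in blobs(c,(20,120,90),(35,255,255)):
        print("Y",b[0],b[1])
    for b in blobs(c,(0,150,80),(6,255,255))+blobs(c,(174,150,80),(180,255,255)): print("R",b[0],b[1])
E
```

```text
{'time': 0.0, 'q': [1.099, 0.265, 1.605, -0.0, 1.274, -0.037], 'joint_vel': [0.001, 0.0, -0.001, -0.001, -0.0, -0.0], 'joint_torque': [0.0, -51.51, -36.732, -0.0, 0.013, 0.0], 'tool_pos': [0.284, 0.612, 0.23], 'tcp_rot': [-0.677, -3.067, 0.003], 'wrist_force': [-0.5, 0.718, 0.404], 'torque': [0.03, -0.034, 0.002], 'grip_force': 0.0, 'width': 1.001}
scene [[0.671, -0.493, 0.553, 0.018], [-0.741, -0.463, 0.486, -0.715], [0.017, -0.736, -0.676, 0.843], [0.0, 0.0, 0.0, 1.0]] [[425.4, 0.0, 316.7], [0.0, 425.4, 199.0], [0.0, 0.0, 1.0]] 0.0025141487734576004
Y [259, 122, 13, 12, 101] [265.1, 128.0]
Y [256, 249, 22, 24, 421] [266.7, 260.4]
Y [632, 285, 8, 21, 96] [636.1, 294.3]
Y [324, 287, 31, 24, 560] [339.3, 298.6]
Y [617, 365, 23, 35, 598] [629.6, 380.6]
R [324, 180, 10, 29, 169] [328.4, 192.9]
R [516, 365, 27, 35, 285] [528.8, 384.3]
top [[0.004, -0.982, 0.19, 0.358], [-1.0, 0.0, 0.024, -0.189], [-0.024, -0.19, -0.982, 1.386], [0.0, 0.0, 0.0, 1.0]] [[461.0, 0.0, 316.1], [0.0, 461.0, 203.4], [0.0, 0.0, 1.0]] -0.026021311485559282
Y [556, 106, 14, 15, 85] [562.7, 112.8]
Y [198, 142, 15, 15, 92] [205.0, 149.1]
Y [563, 162, 20, 22, 297] [572.7, 172.4]
Y [605, 193, 26, 17, 67] [614.3, 197.8]
Y [606, 199, 31, 25, 80] [622.8, 215.3]
Y [383, 244, 24, 18, 319] [395.1, 252.5]
Y [315, 256, 24, 18, 331] [326.7, 264.5]
R [514, 208, 31, 22, 179] [529.3, 218.2]
```

View pics/scene0.png

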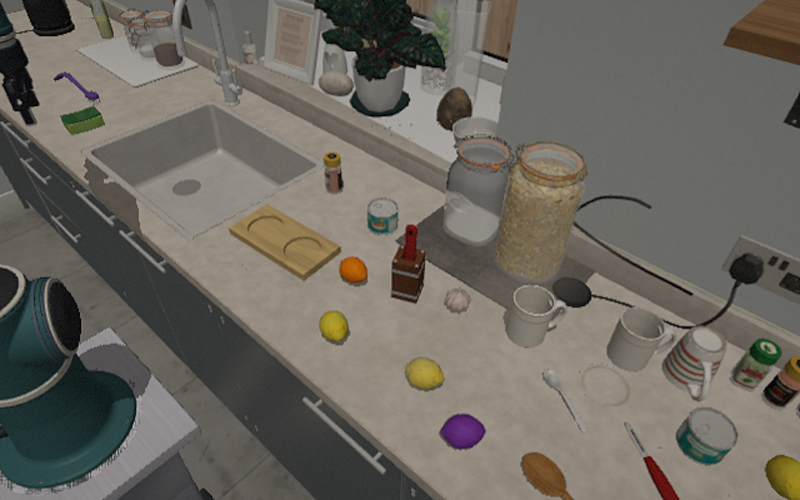

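View pics/top0.png

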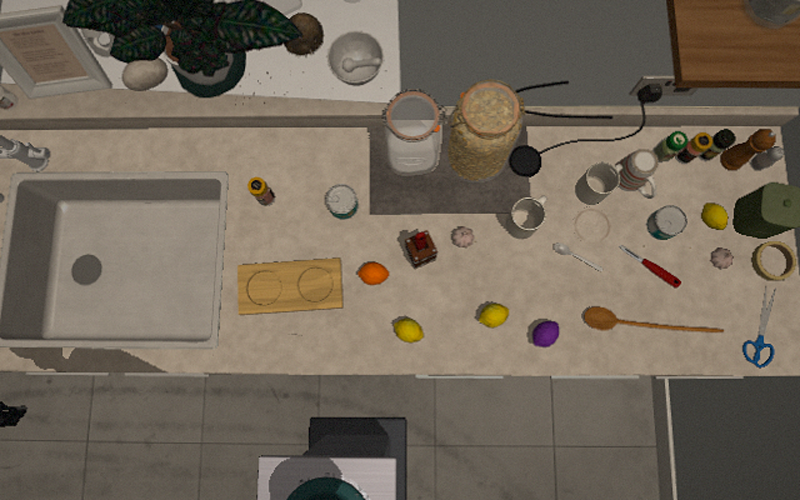

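The first view shows two lemons in front of the board: scene at (266,260) and (339,299), top at (327,264) and (395,252), in 640-px coordinates. A third lemon lies at the far right, top (573,172), so it isn't one of the nearest. The orange one at top (298,218) and the purple one at (436,266) are decoys. The red peeler is in the block at top (337,195). The red knife lying at (528,218) isn't meant. The arm itself is out of the way.

```bash
python3 - <<'E'
from h import *
S=cam("scene");T=cam("top")
save(T,"crop1.png",(180,140,450,290),2.9)
def nearest(c,lo,hi,p,mn=30):
    return min(blobs(c,lo,hi,mn),key=lambda b:np.hypot(b[1][0]-p[0],b[1][1]-p[1]))
for ps,pt in(((266,260),(327,264)),((339,299),(395,252))):
    a=nearest(S,(18,90,50),(38,255,255),ps);b=nearest(T,(18,90,50),(38,255,255),pt)
    P,e=tri(S,a[1],T,b[1]);print("lemon",a[0],b[0],P.round(4),round(e,4),onz(T,*b[1],.0275).round(4),onz(S,*a[1],.0275).round(4))
    for c,m in((T,b[2]),(S,a[2])):
        ct=max(cv2.findContours(m.astype(np.uint8),0,1)[0],key=len)[:,0]
        Q=np.array([onz(c,*p,.0275)[:2] for p in ct]);r=cv2.minAreaRect((Q*1e4).astype(np.float32));print([np.round(x,1) for x in r])
        v,u=np.nonzero(m);Q=np.array([onz(c,*p,.0275)[:2] for p in zip(u,v)]);w,V=np.linalg.eigh(np.cov(Q.T));print("ax",np.degrees(np.arctan2(V[1,1],V[0,1])).round(1),(4*np.sqrt(w)).round(3))
# board
for n,c,p in(("S",S,(228,192)),("T",T,(232,229))):
    for b in sorted(blobs(c,(12,60,90),(24,200,255),400),key=lambda b:np.hypot(b[1][0]-p[0],b[1][1]-p[1]))[:1]:
        ct=max(cv2.findContours(b[2].astype(np.uint8),0,1)[0],key=len)
        print(n,"board",b[0],b[1]);Q=np.array([onz(c,*p,.02)[:2] for p in ct[:,0]])
        r=cv2.minAreaRect((Q*1e3).astype(np.float32));print(r,cv2.boxPoints(r).round(0).tolist())
for n,c,p in(("S",S,(329,195)),("T",T,(337,192))):
    for lo,hi in(((0,150,80),(6,255,255)),((174,150,60),(180,255,255))):
      for b in blobs(c,lo,hi,5):
        if np.hypot(b[1][0]-p[0],b[1][1]-p[1])<40: print(n,"red",b[0],b[1])
save(S,"crop2.png",(290,160,390,260),6)
E
```

```text
lemon [255, 249, 24, 25, 454] [314, 254, 25, 21, 363] [ 0.4397 -0.1866  0.0226] 0.0011 [ 0.4399 -0.1869  0.0275] [ 0.4367 -0.1895  0.0275]
[array([ 4396.3, -1874.2]), array([613.9, 609.4]), np.float64(20.9)]
ax 64.7 [0.054 0.073]
[array([ 4360.5, -1892.4]), array([759.5, 562.7]), np.float64(46.0)]
ax 58.9 [0.056 0.079]
lemon [324, 286, 31, 26, 590] [382, 243, 26, 20, 362] [ 0.4761 -0.3874  0.0227] 0.0001 [ 0.4756 -0.3867  0.0275] [ 0.4734 -0.3894  0.0275]
[array([ 4760.6, -3867.5]), array([596.4, 612.2]), np.float64(62.5)]
ax 109.5 [0.055 0.073]
[array([ 4740.1, -3885.4]), array([676.1, 623.4]), np.float64(62.1)]
ax 90.7 [0.064 0.071]
S board [183, 163, 90, 62, 2736] [227.7, 192.6]
((537.03759765625, 89.69092559814453), (132.7184600830078, 264.85565185546875), 4.176758289337158) [[461.0, 217.0], [480.0, -47.0], [613.0, -38.0], [594.0, 227.0]]
T board [177, 204, 109, 60, 3816] [231.9, 230.0]
((529.486572265625, 98.99187469482422), (325.81622314453125, 178.2774658203125), 89.26356506347656) [[438.0, -63.0], [617.0, -65.0], [621.0, 261.0], [442.0, 263.0]]
S red [325, 180, 9, 29, 171] [328.2, 193.3]
T red [333, 186, 7, 5, 23] [335.7, 187.8]
T red [333, 190, 4, 5, 8] [334.2, 192.2]
```

View pics/crop1.png

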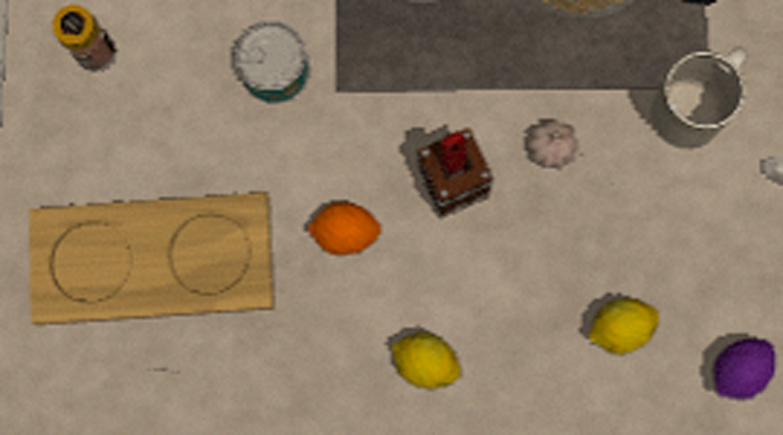

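View pics/crop2.png

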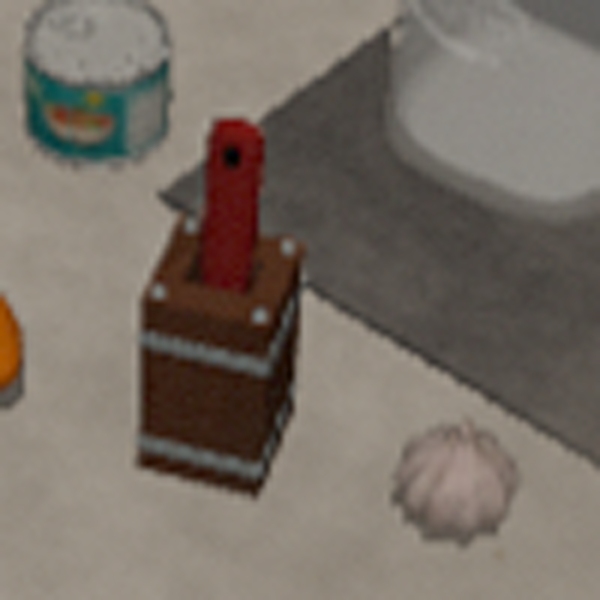

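Confirmed by crop: both near yellow lemons, at crop (426,360) and (622,325), fit the description. The red peeler stands in the banded block at crop (453,150). Next I compute the board and holder positions and the first move.

```bash
cat >> h.py <<'E'
def go(pos,yaw=None,Rt=None,s=None):
    """print shift/turn numbers to put TCP at pos, tool down with tool y at yaw deg (mod 180) or rotation Rt"""
    s=s or bot.read_state();R0=R.from_rotvec(s["tcp_rot"])
    if Rt is None:
        best=None
        for y in(yaw,yaw+180):
            a=np.radians(y);yy=np.array([np.cos(a),np.sin(a),0]);zz=np.array([0,0,-1.]);r=R.from_matrix(np.c_[np.cross(yy,zz),yy,zz])
            m=(R0.inv()*r).magnitude()
            if best is None or m<best[0]: best=(m,r)
        Rt=best[1]
    print("pos",np.round(s["tool_pos"],4),"shift",(R0.inv().apply(np.array(pos)-s["tool_pos"])/.25).round(3).tolist(),"turn",(np.degrees((R0.inv()*Rt).as_rotvec())/45).round(3).tolist())
E
python3 - <<'E'
from h import *
S=cam("scene");T=cam("top")
f=lambda p:(180+p[0]/2.9,140+p[1]/2.9)
g=lambda p:(290+p[0]/6-.4,160+p[1]/6-.4)
B=[onz(T,*f(p),.02)[:2].round(4).tolist() for p in((30,210),(268,193),(273,308),(33,323))];print("board T",B,np.mean(B,0))
print("rec T",[onz(T,*f(p),.02)[:2].round(4).tolist() for p in((91,262),(210,254))])
q=lambda p:(p[0]/1.25,p[1]/1.25)
B=[onz(S,*q(p),.02)[:2].round(4).tolist() for p in((265,206),(341,246),(305,270),(229,232))];print("board S",B,np.mean(B,0))
print("rec S",[onz(S,*q(p),.02)[:2].round(4).tolist() for p in((267,224),(304,248))])
H=[onz(S,*g(p),.105)[:2].round(4).tolist() for p in((190,225),(288,246),(260,316),(157,291))];print("holder S",H,np.mean(H,0))
H=[onz(T,*f(p),.105)[:2].round(4).tolist() for p in((417,162),(471,130),(491,176),(438,205))];print("holder T",H,np.mean(H,0))
for P in((235,121),(235,290)):print(onz(S,*g(P),.18 if P[1]<200 else .105))
print("peel top T",onz(T,335.7,188.5,.18))
# gripper tilt/yaw axes
s=bot.read_state();print(R.from_rotvec(s["tcp_rot"]).as_matrix().round(2).tolist())
go((.439,-.1875,.15),152)
E
```

```text
board T [[0.5942, 0.2259], [0.6123, -0.0235], [0.4924, -0.0313], [0.4762, 0.2162]] [0.543775 0.096825]
rec T [[0.5396, 0.159], [0.5481, 0.0353]]
board S [[0.5845, 0.2195], [0.6118, -0.0257], [0.5044, -0.0252], [0.4657, 0.2011]] [0.5416   0.092425]
rec S [[0.5447, 0.16], [0.5495, 0.0307]]
holder S [[0.6351, -0.1886], [0.6538, -0.2279], [0.6132, -0.2469], [0.5951, -0.2058]] [ 0.6243 -0.2173]
holder T [[0.6274, -0.1793], [0.6595, -0.2324], [0.6134, -0.2516], [0.5847, -0.1998]] [ 0.62125  -0.215775]
[ 0.63147535 -0.21378932  0.18      ]
[ 0.61787951 -0.22916608  0.105     ]
peel top T [ 0.63176049 -0.21177097  0.18      ]
[[-0.91, 0.42, -0.0], [0.42, 0.91, -0.0], [0.0, -0.0, -1.0]]
pos [0.2842 0.612  0.2308] shift [-1.908, -2.639, 0.325] turn [-0.001, -0.001, -1.931]
```

play_rows(
  rows=[
    [[-0.97, -0.48, 0], [0, 0, 0.7]],
    [[-0.97, -0.48, 0], [0, 0, 0.7]],
    [[-0.97, -0.48, 0], [0, 0, 0.7]],
    [[-0.97, -0.48, 0], [0, 0, 0.7]],
    [[-0.97, -0.48, 0], [0, 0, 0.7]],
    [[-0.97, -0.48, 0], [0, 0, 0.7]],
    [[-0.97, -0.48, 0], [0, 0, 0.7]],
    [[-0.97, -0.48, 0], [0, 0, 0.7]],
    [[-0.97, -0.48, 0], [0, 0, 0.7]],
    [[-0.97, -0.48, 0], [0, 0, 0.7]],
  ],
  claw=1,
  newtons=40,
)

```text
time: 1.13
tool_pos: [0.4534, 0.4016, 0.2313]
tcp_rot: [-1.485, -2.768, -0.001]
wrist_force: [-0.3, -0.1, 0.4]
width: 0.998
grip_force: 0.0
```

```bash
python3 - <<'E'
from h import *
go((.50,.12,.20),5)
go((.439,-.1875,.15),152)
print(bot.read_state()["q"].round(3))
E
```

```text
pos [0.4534 0.4016 0.2313] shift [-1.042, -0.468, 0.124] turn [-0.0, -0.001, 0.635]
pos [0.4534 0.4016 0.2313] shift [-1.932, -1.351, 0.324] turn [-0.0, -0.001, 1.368]
[6.830e-01 1.340e-01 1.758e+00 1.000e-03 1.249e+00 9.700e-02]
```

play_rows(
  rows=[
    [[-0.97, -0.67, 0.1], [0, 0, 0.7]],
    [[-0.97, -0.67, 0.1], [0, 0, 0.7]],
    [[-0.97, -0.67, 0.1], [0, 0, 0.7]],
    [[-0.97, -0.67, 0.1], [0, 0, 0.7]],
    [[-0.97, -0.67, 0.1], [0, 0, 0.7]],
    [[-0.97, -0.67, 0.1], [0, 0, 0.7]],
    [[-0.97, -0.67, 0.1], [0, 0, 0.7]],
    [[-0.97, -0.67, 0.1], [0, 0, 0.7]],
    [[-0.97, -0.67, 0.1], [0, 0, 0.7]],
    [[-0.97, -0.67, 0.1], [0, 0, 0.7]],
    [[-0.97, -0.67, 0.1], [0, 0, 0.7]],
  ],
)

```text
time: 2.05
tool_pos: [0.4486, 0.1083, 0.2066]
tcp_rot: [-2.178, -2.264, -0.002]
wrist_force: [-0.6, -0.2, 0.4]
width: 0.997
grip_force: 0.0
```

```bash
python3 - <<'E'
from h import *
go((.439,-.1875,.12),152)
print(bot.read_state()["q"].round(3))
E
```

```text
pos [0.4486 0.1083 0.2066] shift [-1.181, -0.084, 0.345] turn [0.0, -0.001, 0.671]
[ 1.820e-01 -1.320e-01  2.071e+00  1.000e-03  1.202e+00  1.440e-01]
```

play_rows(
  rows=[
    [[-1.0, -0.08, 0.0], [0, 0, 0.67]],
    [[-1.0, -0.08, 0.0], [0, 0, 0.67]],
    [[-1.0, -0.08, 0.0], [0, 0, 0.67]],
    [[-1.0, -0.08, 0.0], [0, 0, 0.67]],
    [[-1.0, -0.08, 0.1], [0, 0, 0.67]],
    [[-1.0, -0.08, 0.1], [0, 0, 0.67]],
    [[-1.0, -0.08, 0.1], [0, 0, 0.67]],
    [[-1.0, -0.08, 0.1], [0, 0, 0.67]],
    [[-1.0, -0.08, 0.1], [0, 0, 0.67]],
    [[-1.0, -0.08, 0.1], [0, 0, 0.67]],
  ],
)

```text
time: 2.88
tool_pos: [0.4383, -0.1422, 0.1817]
tcp_rot: [-2.692, -1.62, -0.001]
wrist_force: [-0.4, -0.1, -0.1]
width: 0.998
grip_force: 0.0
```

```bash
python3 - <<'E'
from h import *
go((.439,-.1875,.01),152)
print(bot.read_state()["q"].round(3))
E
```

```text
pos [ 0.4383 -0.1422  0.1817] shift [-0.159, 0.087, 0.687] turn [0.0, -0.001, 0.002]
[-3.680e-01 -1.110e-01  2.100e+00  1.000e-03  1.152e+00  1.190e-01]
```

play_rows(
  rows=[
    [[-0.16, 0.087, 0.1], [0, 0, 0]],
    [[-0.16, 0.087, 0.2], [0, 0, 0]],
    [[-0.16, 0.087, 0.3], [0, 0, 0]],
    [[-0.16, 0.087, 0.4], [0, 0, 0]],
    [[-0.16, 0.087, 0.5], [0, 0, 0]],
    [[-0.16, 0.087, 0.6], [0, 0, 0]],
    [[-0.16, 0.087, 0.65], [0, 0, 0]],
    [[-0.16, 0.087, 0.687], [0, 0, 0]],
    [[-0.16, 0.087, 0.687], [0, 0, 0]],
    [[-0.16, 0.087, 0.687], [0, 0, 0]],
  ],
)

```text
time: 3.72
tool_pos: [0.4386, -0.1886, 0.0099]
tcp_rot: [2.692, 1.619, 0.0]
wrist_force: [0.7, -0.2, -0.2]
width: 0.999
grip_force: 0.0
```

play_rows(
  rows=[
    [[0, 0, 0], [0, 0, 0]],
    [[0, 0, 0], [0, 0, 0]],
    [[0, 0, 0], [0, 0, 0]],
    [[0, 0, 0], [0, 0, 0]],
    [[0, 0, 0], [0, 0, 0]],
    [[0, 0, 0], [0, 0, 0]],
    [[0, 0, 0], [0, 0, 0]],
    [[0, 0, 0], [0, 0, 0]],
  ],
  claw=-1,
  newtons=30,
)

```text
time: 4.38
tool_pos: [0.4392, -0.19, 0.0113]
tcp_rot: [2.692, 1.615, 0.003]
wrist_force: [-0.8, 1.1, 5.7]
width: 0.621
grip_force: 30.5
```

play_rows(
  rows=[
    [[0, 0, -0.1], [0, 0, 0]],
    [[0, 0, -0.2], [0, 0, 0]],
    [[0, 0, -0.3], [0, 0, 0]],
    [[0, 0, -0.4], [0, 0, 0]],
    [[0, 0, -0.4], [0, 0, 0]],
    [[0, 0, -0.4], [0, 0, 0]],
  ],
)

```text
time: 4.88
tool_pos: [0.4395, -0.1905, 0.112]
tcp_rot: [2.69, 1.614, 0.005]
wrist_force: [-0.8, -0.6, -1.9]
width: 0.623
grip_force: 32.2
```

```bash
python3 - <<'E'
from h import *
go((.548,.034,.10),None,R.from_rotvec(bot.read_state()["tcp_rot"]))
go((.548,.034,.10),90)
S=cam("scene");save(S,"s1.png",(180,120,400,320),2.7)
E
```

```text
pos [ 0.4395 -0.1905  0.112 ] shift [0.997, -0.04, 0.048] turn [0.0, 0.0, 0.0]
pos [ 0.4395 -0.1905  0.112 ] shift [0.997, -0.04, 0.048] turn [0.006, -0.004, 1.376]
```

View pics/s1.png

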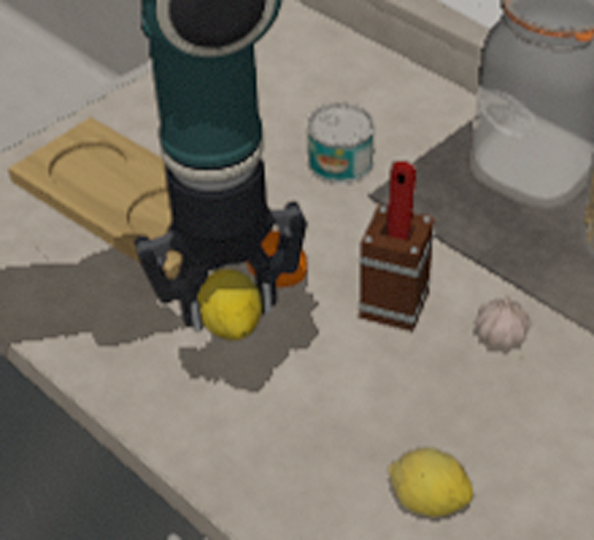

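The lemon is held, between the fingers at crop (232,305). Lemon 2, the block and the orange fruit haven't moved.

play_rows(
  rows=[
    [[0.1, 0, -0.03], [0, 0, -0.06]],
    [[0.2, 0, -0.05], [0, 0, -0.12]],
    [[0.3, 0, -0.05], [0, 0, -0.18]],
    [[0.4, 0, -0.05], [0, 0, -0.24]],
    [[0.5, 0, -0.05], [0, 0, -0.3]],
    [[0.6, -0.02, -0.05], [0, 0, -0.35]],
    [[0.7, -0.03, -0.05], [0, 0, -0.4]],
    [[0.8, -0.04, -0.05], [0, 0, -0.45]],
    [[0.9, -0.04, -0.05], [0, 0, -0.5]],
    [[1.0, -0.04, -0.05], [0, 0, -0.5]],
    [[1.0, -0.04, -0.05], [0, 0, -0.5]],
  ],
)

```text
time: 5.85
tool_pos: [0.5472, 0.039, 0.1203]
tcp_rot: [-2.322, -2.112, 0.0]
wrist_force: [1.0, -0.4, -0.4]
width: 0.618
grip_force: 32.2
```

```bash
python3 - <<'E'
from h import *
go((.541,.159,.06),12)
E
```

```text
pos [0.5472 0.039  0.1203] shift [0.475, -0.069, 0.242] turn [-0.002, -0.002, -0.387]
```

play_rows(
  rows=[
    [[0.12, -0.02, 0], [0, 0, -0.1]],
    [[0.24, -0.04, 0], [0, 0, -0.2]],
    [[0.36, -0.06, 0], [0, 0, -0.3]],
    [[0.475, -0.07, 0], [0, 0, -0.38]],
    [[0.475, -0.07, 0.05], [0, 0, -0.38]],
    [[0.475, -0.07, 0.12], [0, 0, -0.38]],
    [[0.475, -0.07, 0.2], [0, 0, -0.38]],
    [[0.475, -0.07, 0.26], [0, 0, -0.38]],
    [[0.475, -0.07, 0.31], [0, 0, -0.38]],
    [[0.475, -0.07, 0.35], [0, 0, -0.38]],
    [[0.475, -0.07, 0.38], [0, 0, -0.38]],
    [[0.475, -0.07, 0.39], [0, 0, -0.38]],
    [[0.475, -0.07, 0.39], [0, 0, -0.38]],
  ],
)

```text
time: 6.93
tool_pos: [0.5403, 0.1553, 0.0238]
tcp_rot: [-1.987, -2.433, 0.002]
wrist_force: [0.5, -0.1, -0.4]
width: 0.619
grip_force: 32.2
```

play_rows(
  rows=[
    [[0, 0, 0], [0, 0, 0]],
    [[0, 0, 0], [0, 0, 0]],
    [[0, 0, 0], [0, 0, 0]],
    [[0, 0, 0], [0, 0, 0]],
    [[0, 0, 0], [0, 0, 0]],
    [[0, 0, 0], [0, 0, 0]],
    [[0, 0, -0.1], [0, 0, 0]],
    [[0, 0, -0.2], [0, 0, 0]],
    [[0, 0, -0.3], [0, 0, 0]],
    [[0, 0, -0.4], [0, 0, 0]],
    [[0, 0, -0.4], [0, 0, 0]],
  ],
  claw=0.9,
)

```text
time: 7.85
tool_pos: [0.5448, 0.1567, 0.1307]
tcp_rot: [1.983, 2.429, 0.013]
wrist_force: [1.4, -0.5, 1.5]
width: 0.945
grip_force: 0.0
```

```bash
python3 - <<'E'
from h import *
go((.52,-.09,.14),32)
go((.475,-.388,.14),19.5)
E
```

```text
pos [0.5448 0.1567 0.1307] shift [-0.947, -0.294, -0.041] turn [0.013, 0.002, -0.455]
pos [0.5448 0.1567 0.1307] shift [-2.079, -0.709, -0.045] turn [0.013, 0.0, -0.177]
```

play_rows(
  rows=[
    [[-1.0, -0.34, -0.04], [0, 0, -0.18]],
    [[-1.0, -0.34, -0.04], [0, 0, -0.18]],
    [[-1.0, -0.34, -0.04], [0, 0, -0.18]],
    [[-1.0, -0.34, -0.04], [0, 0, -0.18]],
    [[-1.0, -0.34, -0.04], [0, 0, -0.18]],
    [[-1.0, -0.34, -0.04], [0, 0, -0.18]],
    [[-1.0, -0.34, -0.04], [0, 0, -0.18]],
    [[-1.0, -0.34, -0.04], [0, 0, -0.18]],
    [[-1.0, -0.34, -0.04], [0, 0, -0.18]],
    [[-1.0, -0.34, -0.04], [0, 0, -0.18]],
  ],
  claw=1,
)

```text
time: 8.68
tool_pos: [0.5072, -0.1057, 0.1342]
tcp_rot: [-1.81, -2.567, -0.0]
wrist_force: [-0.7, -0.0, -0.4]
width: 1.001
grip_force: 0.0
```

```bash
python3 - <<'E'
from h import *
go((.475,-.388,.12),19.5)
S=cam("scene");T=cam("top")
b=[min(blobs(S,(18,90,50),(38,255,255),30),key=lambda b:np.hypot(b[1][0]-340,b[1][1]-299)),min(blobs(T,(18,90,50),(38,255,255),30),key=lambda b:np.hypot(b[1][0]-395,b[1][1]-252))]
print(b[0][:2],b[1][:2])
save(S,"s2.png",(160,120,400,320),2.5)
E
```

```text
pos [ 0.5072 -0.1057  0.1342] shift [-1.021, -0.501, 0.056] turn [-0.0, -0.001, 0.003]
([324, 286, 31, 26, 591], [339.2, 298.5]) ([382, 243, 26, 20, 364], [394.5, 251.8])
```

View pics/s2.png

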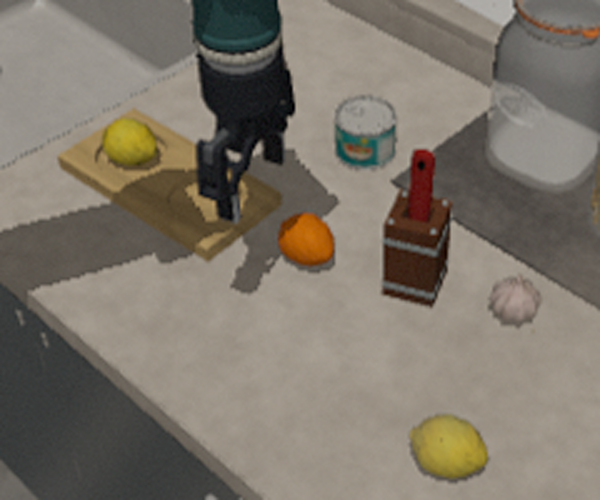

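Lemon 1 sits in the left recess at crop (130,142). The orange fruit, block and lemon 2, at crop (449,447), are where they were.

play_rows(
  rows=[
    [[-1.0, -0.49, 0], [0, 0, 0]],
    [[-1.0, -0.49, 0], [0, 0, 0]],
    [[-1.0, -0.49, 0], [0, 0, 0]],
    [[-1.0, -0.49, 0], [0, 0, 0]],
    [[-1.0, -0.49, 0], [0, 0, 0]],
    [[-1.0, -0.49, 0], [0, 0, 0]],
    [[-1.0, -0.49, 0], [0, 0, 0]],
    [[-1.0, -0.49, 0], [0, 0, 0]],
    [[-1.0, -0.49, 0.1], [0, 0, 0]],
    [[-1.0, -0.49, 0.1], [0, 0, 0]],
    [[-1.0, -0.49, 0.1], [0, 0, 0]],
  ],
)

```text
time: 9.7
tool_pos: [0.4753, -0.3803, 0.1075]
tcp_rot: [-1.805, -2.565, -0.001]
wrist_force: [-0.9, 0.3, -0.3]
width: 1.0
grip_force: 0.0
```

```bash
python3 - <<'E'
from h import *
go((.475,-.388,.01),19.5)
E
```

```text
pos [ 0.4753 -0.3803  0.1075] shift [-0.031, -0.011, 0.39] turn [-0.003, -0.006, 0.005]
```

play_rows(
  rows=[
    [[-0.03, -0.01, 0.1], [0, 0, 0]],
    [[-0.03, -0.01, 0.18], [0, 0, 0]],
    [[-0.03, -0.01, 0.26], [0, 0, 0]],
    [[-0.03, -0.01, 0.33], [0, 0, 0]],
    [[-0.03, -0.01, 0.38], [0, 0, 0]],
    [[-0.03, -0.01, 0.39], [0, 0, 0]],
    [[-0.03, -0.01, 0.39], [0, 0, 0]],
  ],
)

```text
time: 10.28
tool_pos: [0.4762, -0.3897, 0.0116]
tcp_rot: [-1.808, -2.568, -0.0]
wrist_force: [0.3, 0.6, 0.3]
width: 0.998
grip_force: 0.0
```

play_rows(
  rows=[
    [[0, 0, 0], [0, 0, 0]],
    [[0, 0, 0], [0, 0, 0]],
    [[0, 0, 0], [0, 0, 0]],
    [[0, 0, 0], [0, 0, 0]],
    [[0, 0, 0], [0, 0, 0]],
    [[0, 0, 0], [0, 0, 0]],
    [[0, 0, 0], [0, 0, 0]],
    [[0, 0, 0], [0, 0, 0]],
  ],
  claw=-1,
)

```text
time: 10.95
tool_pos: [0.4775, -0.3917, 0.0142]
tcp_rot: [1.809, 2.565, 0.0]
wrist_force: [0.1, 1.4, 6.1]
width: 0.621
grip_force: 31.0
```

play_rows(
  rows=[
    [[0, 0, -0.1], [0, 0, 0]],
    [[0, 0, -0.2], [0, 0, 0]],
    [[0, 0, -0.3], [0, 0, 0]],
    [[0, 0, -0.4], [0, 0, 0]],
    [[0, 0, -0.48], [0, 0, 0]],
    [[0, 0, -0.48], [0, 0, 0]],
    [[0, 0, -0.48], [0, 0, 0]],
  ],
)

```text
time: 11.53
tool_pos: [0.4771, -0.3918, 0.1338]
tcp_rot: [1.808, 2.564, -0.001]
wrist_force: [0.2, -0.8, -1.7]
width: 0.619
grip_force: 32.4
```

```bash
python3 - <<'E'
from h import *
go((.51,-.16,.13),12)
go((.548,.034,.13),12)
E
```

```text
pos [ 0.4771 -0.3918  0.1338] shift [0.829, 0.435, 0.013] turn [0.003, 0.004, 0.17]
pos [ 0.4771 -0.3918  0.1338] shift [1.509, 0.839, 0.011] turn [0.003, 0.004, 0.17]
```

play_rows(
  rows=[
    [[0.1, 0.05, 0], [0, 0, 0.02]],
    [[0.2, 0.11, 0], [0, 0, 0.05]],
    [[0.32, 0.17, 0], [0, 0, 0.08]],
    [[0.44, 0.24, 0], [0, 0, 0.1]],
    [[0.56, 0.31, 0], [0, 0, 0.12]],
    [[0.68, 0.38, 0], [0, 0, 0.15]],
    [[0.8, 0.44, 0], [0, 0, 0.17]],
    [[0.92, 0.5, 0], [0, 0, 0.17]],
    [[1.0, 0.55, 0], [0, 0, 0.17]],
    [[1.0, 0.55, 0], [0, 0, 0.17]],
  ],
)

```text
time: 12.37
tool_pos: [0.5204, -0.1048, 0.1295]
tcp_rot: [-1.97, -2.441, 0.0]
wrist_force: [1.4, -0.2, -1.6]
width: 0.623
grip_force: 32.4
```

```bash
python3 - <<'E'
from h import *
go((.548,.034,.026),12)
E
```

```text
pos [ 0.5204 -0.1048  0.1295] shift [0.518, 0.226, 0.415] turn [-0.004, -0.005, 0.004]
```

play_rows(
  rows=[
    [[0.12, 0.05, 0], [0, 0, 0]],
    [[0.25, 0.11, 0], [0, 0, 0]],
    [[0.38, 0.17, 0], [0, 0, 0]],
    [[0.48, 0.21, 0], [0, 0, 0]],
    [[0.525, 0.226, 0], [0, 0, 0]],
    [[0.525, 0.226, 0.1], [0, 0, 0]],
    [[0.525, 0.226, 0.18], [0, 0, 0]],
    [[0.525, 0.226, 0.26], [0, 0, 0]],
    [[0.525, 0.226, 0.33], [0, 0, 0]],
    [[0.525, 0.226, 0.38], [0, 0, 0]],
    [[0.525, 0.226, 0.41], [0, 0, 0]],
    [[0.525, 0.226, 0.415], [0, 0, 0]],
    [[0.525, 0.226, 0.415], [0, 0, 0]],
  ],
)

```text
time: 13.45
tool_pos: [0.5494, 0.0305, 0.0277]
tcp_rot: [-1.977, -2.44, 0.001]
wrist_force: [0.0, -0.1, -1.8]
width: 0.617
grip_force: 32.4
```

play_rows(
  rows=[
    [[0, 0, 0], [0, 0, 0]],
    [[0, 0, 0], [0, 0, 0]],
    [[0, 0, 0], [0, 0, 0]],
    [[0, 0, 0], [0, 0, 0]],
    [[0, 0, 0], [0, 0, 0]],
    [[0, 0, 0], [0, 0, 0]],
    [[0, 0, -0.1], [0, 0, 0]],
    [[0, 0, -0.2], [0, 0, 0]],
    [[0, 0, -0.3], [0, 0, 0]],
    [[0, 0, -0.4], [0, 0, 0]],
    [[0, 0, -0.55], [0, 0, 0]],
    [[0, 0, -0.7], [0, 0, 0]],
    [[0, 0, -0.85], [0, 0, 0]],
    [[0, 0, -0.85], [0, 0, 0]],
  ],
  claw=0.9,
)

```text
time: 14.62
tool_pos: [0.5547, 0.0311, 0.2507]
tcp_rot: [1.97, 2.432, 0.016]
wrist_force: [0.9, -0.4, 1.4]
width: 0.953
grip_force: 0.0
```

```bash
python3 - <<'E'
from h import *
print(bot.read_state()["q"].round(3))
go((.626,-.2155,.23),25)
go((.626,-.2155,.23),-65)
E
```

```text
[ 0.011  0.016  1.849 -0.     1.261 -0.198]
pos [0.5547 0.0311 0.2507] shift [-1.024, 0.073, 0.087] turn [0.019, 0.006, -0.289]
pos [0.5547 0.0311 0.2507] shift [-1.024, 0.073, 0.087] turn [0.019, -0.01, 1.711]
```

play_rows(
  rows=[
    [[-1.0, 0.07, 0], [0.02, 0.006, -0.29]],
    [[-1.0, 0.07, 0], [0.02, 0.006, -0.29]],
    [[-1.0, 0.07, 0], [0.02, 0.006, -0.29]],
    [[-1.0, 0.07, 0], [0.02, 0.006, -0.29]],
    [[-1.0, 0.07, 0], [0.02, 0.006, -0.29]],
    [[-1.0, 0.07, 0], [0.02, 0.006, -0.29]],
    [[-1.0, 0.07, 0], [0.02, 0.006, -0.29]],
    [[-1.0, 0.07, 0], [0.02, 0.006, -0.29]],
    [[-1.0, 0.07, 0], [0.02, 0.006, -0.29]],
    [[-1.0, 0.07, 0], [0.02, 0.006, -0.29]],
  ],
  claw=1,
)

```text
time: 15.45
tool_pos: [0.6184, -0.2086, 0.2405]
tcp_rot: [-1.678, -2.639, 0.014]
wrist_force: [0.7, -0.8, -0.0]
width: 1.0
grip_force: 0.0
```

```bash
python3 - <<'E'
from h import *
go((.626,-.2155,.131),25)
S=cam("scene");save(S,"s3.png",(160,120,400,320),2.5)
T=cam("top")
for ps,pt in(((212,176),(216,230)),((240,200),(250,228))):
    f=lambda c,p:min(blobs(c,(22,110,50),(38,255,255),30),key=lambda b:np.hypot(b[1][0]-p[0],b[1][1]-p[1]))[:2]
    a,b=f(S,ps),f(T,pt);print(a,b,onz(T,*b[1],.0375).round(4),onz(S,*a[1],.0375).round(4))
E
```

```text
pos [ 0.6184 -0.2086  0.2405] shift [-0.041, 0.023, 0.437] turn [-0.019, -0.01, 0.002]
([201, 167, 22, 19, 336], [211.3, 176.5]) ([198, 220, 25, 20, 343], [209.9, 229.5]) [0.5398 0.1591 0.0375] [0.5365 0.1562 0.0375]
([230, 185, 23, 20, 359], [241.0, 194.5]) ([239, 218, 25, 19, 341], [251.3, 226.7]) [0.5484 0.0358 0.0375] [0.5446 0.0318 0.0375]
```

View pics/s3.png

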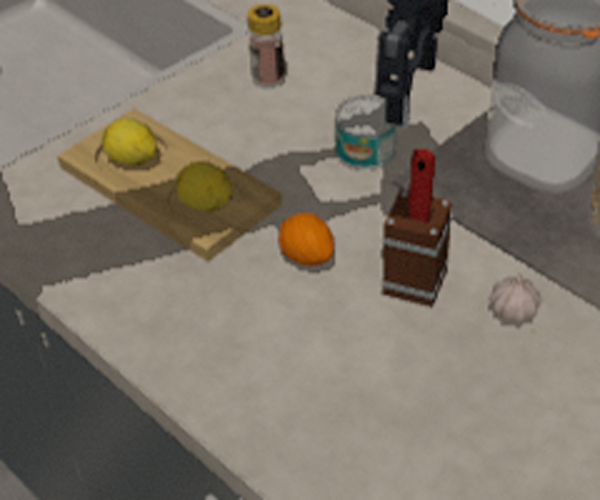

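Both lemons sit in the recesses, at crop (130,142) and (203,187). The gripper is above and behind the block, with its near finger at crop (395,110). I check where the open fingers project before descending.

```bash
python3 - <<'E'
from h import *
S=cam("scene");c=lambda P:((proj(S,P)-[160,120])*2.5).round(0)
s=bot.read_state();p=s["tool_pos"];y=R.from_rotvec(s["tcp_rot"]).apply([0,1,0]);z=R.from_rotvec(s["tcp_rot"]).apply([0,0,1])
print(c(p),[c(p-z*.013+y*k) for k in(-.05,.05)],y.round(2))
print("handle top",c((.626,-.2155,.18)),c((.623,-.2165,.105)))
T=cam("top")
print("jar",onz(T,400*.8*1.03,150*.8,.1),"mug",onz(T,526*.8,216*.8,.05))
E
```

```text
[411. 103.] [array([395., 123.]), array([426.,  62.])] [ 0.91  0.42 -0.01]
handle top [420. 153.] [416. 211.]
jar [ 0.85675698 -0.19613584  0.1       ] mug [ 0.70901929 -0.46779615  0.05      ]
```

play_rows(
  rows=[
    [[-0.04, 0.023, 0.0], [-0.02, -0.01, 0]],
    [[-0.04, 0.023, 0.0], [-0.02, -0.01, 0]],
    [[-0.04, 0.023, 0.05], [-0.02, -0.01, 0]],
    [[-0.04, 0.023, 0.12], [-0.02, -0.01, 0]],
    [[-0.04, 0.023, 0.19], [-0.02, -0.01, 0]],
    [[-0.04, 0.023, 0.26], [-0.02, -0.01, 0]],
    [[-0.04, 0.023, 0.33], [-0.02, -0.01, 0]],
    [[-0.04, 0.023, 0.39], [-0.02, -0.01, 0]],
    [[-0.04, 0.023, 0.42], [-0.02, -0.01, 0]],
    [[-0.04, 0.023, 0.437], [-0.02, -0.01, 0]],
    [[-0.04, 0.023, 0.437], [-0.02, -0.01, 0]],
  ],
)

```text
time: 16.57
tool_pos: [0.6256, -0.2163, 0.1298]
tcp_rot: [-1.687, -2.649, 0.001]
wrist_force: [-0.1, 0.3, -0.2]
width: 1.001
grip_force: 0.0
```

play_rows(
  rows=[
    [[0, 0, 0], [0, 0, 0]],
    [[0, 0, 0], [0, 0, 0]],
    [[0, 0, 0], [0, 0, 0]],
    [[0, 0, 0], [0, 0, 0]],
    [[0, 0, 0], [0, 0, 0]],
    [[0, 0, 0], [0, 0, 0]],
    [[0, 0, 0], [0, 0, 0]],
    [[0, 0, 0], [0, 0, 0]],
    [[0, 0, 0], [0, 0, 0]],
    [[0, 0, 0], [0, 0, 0]],
    [[0, 0, 0], [0, 0, 0]],
  ],
  claw=-1,
  newtons=50,
)

```text
time: 17.48
tool_pos: [0.627, -0.2167, 0.132]
tcp_rot: [1.686, 2.648, 0.0]
wrist_force: [0.9, 0.6, 3.6]
width: 0.142
grip_force: 48.9
```

play_rows(
  rows=[
    [[0, 0, -0.04], [0, 0, 0]],
    [[0, 0, -0.08], [0, 0, 0]],
    [[0, 0, -0.13], [0, 0, 0]],
    [[0, 0, -0.18], [0, 0, 0]],
    [[0, 0, -0.23], [0, 0, 0]],
    [[0, 0, -0.28], [0, 0, 0]],
    [[0, 0, -0.33], [0, 0, 0]],
    [[0, 0, -0.38], [0, 0, 0]],
    [[0, 0, -0.43], [0, 0, 0]],
    [[0, 0, -0.48], [0, 0, 0]],
    [[0, 0, -0.53], [0, 0, 0]],
    [[0, 0, -0.58], [0, 0, 0]],
    [[0, 0, -0.6], [0, 0, 0]],
    [[0, 0, -0.6], [0, 0, 0]],
  ],
)

```text
time: 18.65
tool_pos: [0.6272, -0.2169, 0.2839]
tcp_rot: [1.684, 2.646, 0.001]
wrist_force: [0.4, 0.1, -1.3]
width: 0.144
grip_force: 48.9
```

```bash
python3 - <<'E'
from h import *
s=bot.read_state();print(s["q"].round(3),s["width"])
S=cam("scene");save(S,"s4.png",(240,60,400,260),3)
c=lambda P:((proj(S,P)-[240,60])*3).round(0)
A=R.from_rotvec(s["tcp_rot"]);p=s["tool_pos"];print("exp blade,tip",c(p+A.apply([0,0,.086])),c(p+A.apply([0,0,.121])),(p+A.apply([0,0,.121])).round(3),A.as_matrix().round(2).tolist())
E
```

```text
[-3.700e-01  2.130e-01  1.570e+00 -1.000e-03  1.353e+00 -8.070e-01] 0.14395235506072135
exp blade,tip [267. 346.] [266. 379.] [ 0.628 -0.217  0.163] [[-0.42, 0.91, 0.0], [0.91, 0.42, -0.0], [-0.0, 0.0, -1.0]]
```

View pics/s4.png

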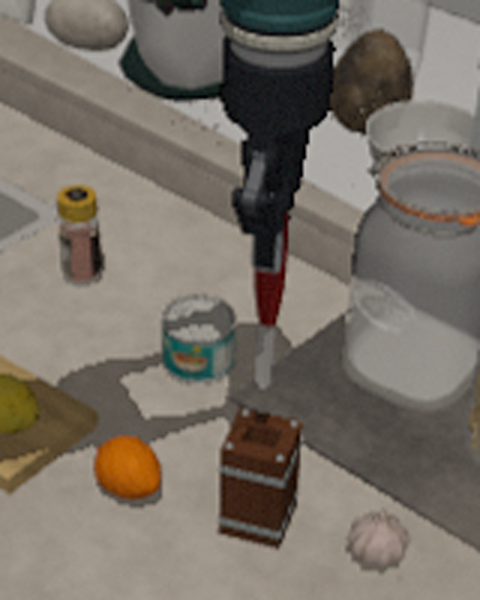

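The peeler is out of the block and in the hand, blade tip at crop (262,388); the block is empty and the garlic and tin stand still. Next I carry it over the board and tilt it.

play_rows(
  rows=[
    [[0.1, 0.06, 0], [0, 0, 0]],
    [[0.22, 0.14, 0], [0, 0, 0]],
    [[0.34, 0.22, 0], [0, 0, 0]],
    [[0.46, 0.29, 0], [0, 0, 0]],
    [[0.58, 0.37, 0], [0, 0, 0]],
    [[0.7, 0.44, 0], [0, 0, 0]],
    [[0.8, 0.5, 0], [0.06, 0.03, 0]],
    [[0.86, 0.54, 0], [0.15, 0.07, 0]],
    [[0.86, 0.54, 0], [0.25, 0.11, 0]],
    [[0.86, 0.54, 0], [0.35, 0.16, 0]],
    [[0.86, 0.54, 0], [0.45, 0.21, 0]],
    [[0.86, 0.54, 0], [0.55, 0.25, 0]],
    [[0.86, 0.54, 0], [0.65, 0.3, 0]],
    [[0.86, 0.54, 0], [0.75, 0.34, 0]],
    [[0.86, 0.54, 0], [0.81, 0.37, 0]],
    [[0.86, 0.54, 0], [0.81, 0.37, 0]],
  ],
  newtons=60,
)

```text
time: 20.03
tool_pos: [0.6576, 0.0353, 0.2755]
tcp_rot: [-1.345, -2.111, 0.504]
wrist_force: [-0.7, 0.1, -2.4]
width: 0.138
grip_force: 62.8
```

```bash
cat > g.py <<'E'
from h import *
s=bot.read_state();A=R.from_rotvec(s["tcp_rot"]);print(s["q"].round(3),s["width"],A.apply([0,0,1]).round(3))
a=np.radians(57);t=np.array([-np.sin(a),0,-np.cos(a)])
z=A.apply([0,0,1]);x=np.cross(z,t);x*=np.arcsin(np.linalg.norm(x))/np.linalg.norm(x)
go(np.array([.5465,.034,.115])-.086*t,Rt=R.from_rotvec(x)*A)
E
python3 g.py
```

```text
[ 0.014  0.694  1.061  0.003  2.093 -0.422] 0.13843226554177887 [-0.65  -0.006 -0.76 ]
pos [0.6576 0.0353 0.2755] shift [-0.077, 0.159, 0.447] turn [0.329, 0.161, -0.0]
```

play_rows(
  rows=[
    [[0, 0, 0], [0.1, 0.05, 0]],
    [[0, 0.02, 0.05], [0.2, 0.1, 0]],
    [[-0.02, 0.04, 0.1], [0.3, 0.15, 0]],
    [[-0.03, 0.06, 0.16], [0.33, 0.16, 0]],
    [[-0.04, 0.08, 0.22], [0.33, 0.16, 0]],
    [[-0.05, 0.1, 0.28], [0.33, 0.16, 0]],
    [[-0.06, 0.12, 0.33], [0.33, 0.16, 0]],
    [[-0.07, 0.14, 0.38], [0.33, 0.16, 0]],
    [[-0.077, 0.155, 0.42], [0.33, 0.16, 0]],
    [[-0.077, 0.16, 0.447], [0.33, 0.16, 0]],
    [[-0.077, 0.16, 0.447], [0.33, 0.16, 0]],
    [[-0.077, 0.16, 0.447], [0.33, 0.16, 0]],
  ],
)

```text
time: 21.03
tool_pos: [0.6196, 0.0342, 0.1674]
tcp_rot: [-1.2, -1.879, 0.646]
wrist_force: [-0.2, -0.8, 0.1]
width: 0.137
grip_force: 62.9
```

```bash
python3 g.py; python3 - <<'E'
from h import *
S=cam("scene");T=cam("top");save(S,"s5.png",(170,100,330,240),4)
save(T,"t5.png",(180,170,320,270),4)
B=(.5465,.034,.115);print((proj(S,B)-[170,100])*4,(proj(T,B)-[180,170])*4)
E
```

```text
[ 0.011  0.866  1.11   0.009  2.152 -0.422] 0.13653315706501493 [-0.834 -0.001 -0.552]
pos [0.6196 0.0342 0.1674] shift [-0.007, 0.015, 0.016] turn [0.01, 0.006, -0.0]
[272.14057787 289.76622969] [269.78224313 213.9068773 ]
```

View pics/s5.png

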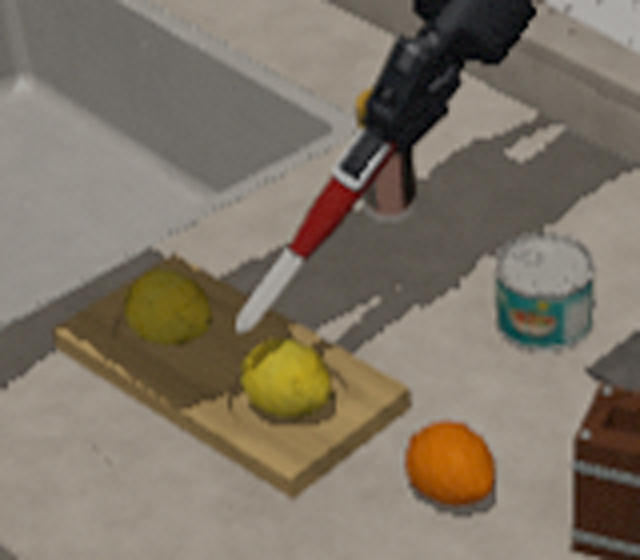

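View pics/t5.png

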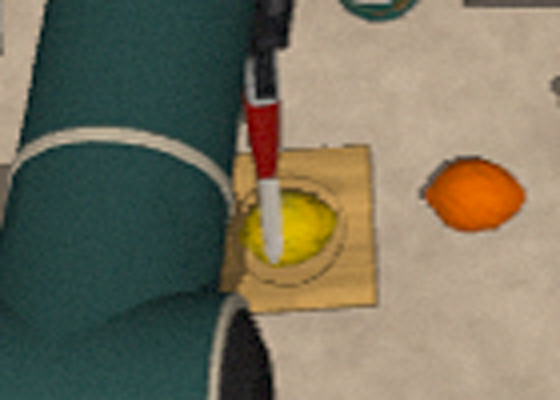

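The peeler is slanted over the right-hand lemon and touches nothing. Its blade runs from (291,252) to (241,328) in the scene crop and from (267,181) to (273,262) in the top crop. I triangulate it and correct.

```bash
python3 - <<'E'
from h import *
S=cam("scene");T=cam("top")
f=lambda p:(170+p[0]/4-.4,100+p[1]/4-.4);g=lambda p:(180+p[0]/4-.4,170+p[1]/4-.4)
P=[]
for a,b in(((291,252),(267,181)),((266,290),(270,221.5)),((241,328),(273,262))):
    p,e=tri(S,f(a),T,g(b));P.append(p);print(p.round(4),round(e,4))
d=P[2]-P[0];d/=np.linalg.norm(d);print("tilt",np.degrees(np.arccos(-d[2])),d.round(3))
a=min(blobs(S,(20,110,50),(38,255,255),30),key=lambda b:np.hypot(b[1][0]-241,b[1][1]-194))
b=min(blobs(T,(20,110,50),(38,255,255),30),key=lambda b:np.hypot(b[1][0]-251,b[1][1]-227))
print(a[:2],b[:2],onz(S,*a[1],.0375))
go(bot.read_state()["tool_pos"]+np.array([.5465,.034,.11])-P[1],Rt=R.from_rotvec(bot.read_state()["tcp_rot"]))
E
```

```text
[0.5664 0.0345 0.1373] 0.0021
[0.5413 0.0344 0.1191] 0.0009
[0.5158 0.034  0.1015] 0.0007
tilt 54.75897361651338 [-0.817 -0.008 -0.577]
([230, 181, 26, 25, 410], [241.1, 194.1]) ([239, 217, 26, 20, 291], [252.4, 226.8]) [0.54586419 0.03287201 0.0375    ]
pos [0.6204 0.0341 0.168 ] shift [-0.019, 0.038, 0.003] turn [0.0, 0.0, 0.0]
```

play_rows(
  rows=[
    [[-0.01, 0.02, 0], [0, 0, 0]],
    [[-0.02, 0.038, 0.003], [0, 0, 0]],
    [[-0.02, 0.038, 0.003], [0, 0, 0]],
    [[-0.02, 0.038, 0.003], [0, 0, 0]],
    [[-0.02, 0.038, 0.003], [0, 0, 0]],
    [[-0.02, 0.038, 0.003], [0, 0, 0]],
    [[-0.02, 0.038, 0.003], [0, 0, 0]],
    [[-0.02, 0.038, 0.003], [0, 0, 0]],
    [[-0.02, 0.038, 0.003], [0, 0, 0]],
    [[-0.02, 0.038, 0.003], [0, 0, 0]],
    [[-0.02, 0.038, 0.003], [0, 0, 0]],
    [[-0.02, 0.038, 0.003], [0, 0, 0]],
  ],
)

```text
time: 22.23
tool_pos: [0.625, 0.0336, 0.1578]
tcp_rot: [-1.2, -1.879, 0.646]
wrist_force: [-1.1, 0.7, 0.2]
width: 0.141
grip_force: 62.9
```

```bash
python3 - <<'E'
from h import *
s=bot.read_state();print(s["tool_pos"],np.abs(s["joint_vel"]).max(),s["grip_force"],s["time"])
print(bot.finish_job())
E
```

```text
[0.62504283 0.03355067 0.15776368] 0.0013870843068937565 62.87470007999218 22.2333
the job is handed in; nothing more can be done
None
```

I handed the job in at 22.2 s: both near lemons are in the recesses, and the peeler is held still at about 55° from upright, blade down, an estimated 4 cm above the right-hand lemon; no verdict came back.

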